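Put the hole saw kit back in its tray

TASK

Drilling is done: put the wood hole saw kit back in the tray. Stand each of the three red toothed hole saws, teeth up, in the round blue holder of its own size, and lay the arbor along the blue trough. The two dark grey tile cores belong to another kit: leave them standing where they are.

Things in the scene. Friction and masses are not known exactly. Their poses are not given: they have to be found in the camera images.
- saw_small: Small wood hole saw: red cup, 29 mm outside diameter, 44 mm high plus 3 mm bright steel teeth (teeth for looks, not solid) round its open mouth; wall 3 mm, hollow. Stands mouth and teeth up on a 12 mm plywood panel. Origin: centre of its underside; z up along its axis; yaw has no meaning.
- saw_medium: Medium wood hole saw: red cup, 44 mm outside diameter, 44 mm high plus 3 mm bright steel teeth (teeth for looks, not solid) round its open mouth; wall 3 mm, hollow. Stands mouth and teeth up on a 12 mm plywood panel. Origin: centre of its underside; z up along its axis; yaw has no meaning.
- saw_large: Large wood hole saw: red cup, 60 mm outside diameter, 44 mm high plus 3 mm bright steel teeth (teeth for looks, not solid) round its open mouth; wall 3 mm, hollow. Stands mouth and teeth up on a 12 mm plywood panel. Origin: centre of its underside; z up along its axis; yaw has no meaning.
- arbor: Steel arbor lying on the panel: eight-sided collar 22 mm long, 26 mm across flats (rests on one, two stand upright to grip), hex shank 11 mm thick to 45 mm behind the origin, brass thread, then 6 mm pilot drill to 50 mm ahead. Mass centre within 5 mm of the origin. Origin: mid collar on its axis, 13 mm above its support; x along the axis to the drill point.
- holder_small: Small holder, for the 29 mm saw, fixed in the grey tray: blue plate 84 x 84 mm with a round collar, 43 mm inside diameter, 3 mm wall, rim 19 mm above the origin. The saw stands inside on the floor 5 mm above the origin. Origin: centre of the underside, 3 mm above the bench; z up; y along the row of three saw holders (84.5 mm apart, any order), x across it, away from the arbor trough.
- holder_medium: Medium holder, for the 44 mm saw, fixed in the grey tray: blue plate 84 x 84 mm with a round collar, 58 mm inside diameter, 3 mm wall, rim 19 mm above the origin. The saw stands inside on the floor 5 mm above the origin. Origin: centre of the underside, 3 mm above the bench; z up; y along the row of three saw holders (84.5 mm apart, any order), x across it, away from the arbor trough.
- holder_large: Large holder, for the 60 mm saw, fixed in the grey tray: blue plate 84 x 84 mm with a round collar, 74 mm inside diameter, 3 mm wall, rim 19 mm above the origin. The saw stands inside on the floor 5 mm above the origin. Origin: centre of the underside, 3 mm above the bench; z up; y along the row of three saw holders (84.5 mm apart, any order), x across it, away from the arbor trough.
- holder_arbor: Arbor trough, fixed in the tray: blue, open, undivided, inside 121 mm (y) x 47 mm (x); floor 5 mm, top of walls 11 mm above the origin. Either end of the arbor may lead. Origin: centre of underside, 3 mm above the bench; z up; x towards the saw holders. At its end sits a like yellow bin with dividers, not used. Saw holders' row 95 mm off in x. Tray 170 x 260 mm, rim 16 mm above the bench.
- tile_core_medium: Medium tile core of another kit, left where it stands: dark grey cup, 44 mm outside diameter, 44 mm high, smooth gold grit band round its mouth, no teeth; stands mouth up on the same panel. Origin: centre of its underside; z up.
- tile_core_large: Large tile core of another kit, left where it stands: dark grey cup, 60 mm outside diameter, 44 mm high, smooth gold grit band round its mouth, no teeth; stands mouth up on the same panel. Origin: centre of its underside; z up.
There are look-alikes about, which are no part of the job. Leave any green look-alike of the holder_small alone.

How it is judged (in metres and radians):
At the end, for the whole second after the job is handed in: Each saw stands upright (0.1 rad) on the floor of its own holder within 10.5 mm of centre; the arbor lies on the trough's floor, along it (0.45 rad), within 20 mm lengthwise and 15 mm crosswise of its middle; all released and at rest; both tile cores upright, within 15 mm of their start (horizontal distance between saw_small and holder_small below 0.0105 m and z of saw_small in the frame of holder_small between 0.002 and 0.008 m and angle between each of saw_small, saw_medium, saw_large, tile_core_medium, tile_core_large's own z axis and vertical below 0.1 rad and horizontal distance between saw_medium and holder_medium below 0.0105 m and z of saw_medium in the frame of holder_medium between 0.002 and 0.008 m and horizontal distance between saw_large and holder_large below 0.0105 m and z of saw_large in the frame of holder_large between 0.002 and 0.008 m and x of arbor in the frame of holder_arbor between -0.015 and 0.015 m and y of arbor in the frame of holder_arbor between -0.02 and 0.02 m and z of arbor in the frame of holder_arbor between 0.014 and 0.0215 m and angle between the x axis of arbor and the y axis of holder_arbor, either way round below 0.45 rad and linear speed of each of saw_small, saw_medium, saw_large, arbor below 0.02 m/s and angular speed of each of saw_small, saw_medium, saw_large, arbor below 0.2 rad/s and distance of each of tile_core_medium, tile_core_large from where it was at the start of the episode below 0.015 m); the robot touches nothing.
It fails at once if the tile core medium is shifted by more than 15 mm or tipped (distance of tile_core_medium from where it was at the start of the episode above 0.015 m or angle between tile_core_medium's own z axis and vertical above 0.3 rad).
It fails at once if the tile core large is shifted by more than 15 mm or tipped (distance of tile_core_large from where it was at the start of the episode above 0.015 m or angle between tile_core_large's own z axis and vertical above 0.3 rad).
It also fails if it takes over 99 s, if anything falls off the work surface, if the arm or the gripper's body presses on something with over 40 N, if the wrist force passes 120 N, or if a joint passes its speed limit or range.

ROBOT

A 6-joint arm with a two-finger parallel gripper is mounted at the origin on the work surface. World frame = base frame: x ahead of the robot, y to its left, z up, the work surface at z = 0. Lengths are in m, angles in degrees, forces in N, time in s.
With the tool pointing down it reaches from about 0.4 to 0.825 m from the base axis. Payload 7 kg.
Tool frame: the origin (TCP) lies between the finger pads; the fingertips stand 22 mm ahead of it and the grasp point (between the pads) lies 3 mm ahead of it; z points along the fingers, y is the direction in which the jaws open and shut (so a half turn about z gives the same grasp; the last joint's range is limited). The gripper opens to 88 mm and grips with 3 to 60 N. Pads are 19 mm wide; open, the fingers measure 130 mm over their backs; the gripper's body (78 mm by 193 mm) begins 47 mm behind the grasp point.
Start: joints at [86.809, 20.546, 0.682, 0, -70.136, -16.507], TCP at [0.228, 0.635, 0.249] pointing down, gripper open.
Joint ranges: [-176.03, 176.03], [-82.01, 121.73], [-58.28, 71.71], [-173.87, 95.51], [-174.79, -0.11], [-173.66, 173.66]. Speed limits (degrees/s): [136.94, 136.94, 172.46, 180, 180, 180].

INTERFACE

Orientations are given as [roll, pitch, yaw] about the fixed x, y, z axes, in that order (R = Rz(yaw) Ry(pitch) Rx(roll)).
In Python, from plant import telemetry, cams, r gives the robot as it stands.
- The arm moves only by the tool carry_out, never from a script. Its argument "commands" is one flat list of numbers, 5 for each row, row after row: the shift along the world's x, y, z as a fraction of full scale, then the turn about the world's z as a fraction of full scale, then the gripper's target within -1 to 1 (shut at 1, half-way at 0, fully open at -1). In form: [x, y, z, turn, claw, x, y, z, turn, claw, ...]. A call has 1 to 8 rows; each row shifts and turns the commanded pose from where the row before left it; what a row does not reach is not made up. Full scale, the value 1, is 0.04 m for a shift and 4 degrees for a turn. A row lasts 1/10 s, in which the tool goes at most 50 mm and 8.59 degrees, less where a joint would pass 70% of its speed; a pose out of reach is approached as far as the arm can. A call with a number of a shift or a turn outside -1 to 1 is refused whole. A call with a gripper value outside its range is refused whole. The fingers move at their own pace and stop on an object; "grip_force" is the grip in N (left out, the last holds). Time passes only in rows, so rows that do not move let the fingers close. It gives the time, the measured TCP pose, the force and the opening at its end, in the units of the state.
- telemetry.get_state(): the state, without advancing time (a new reading comes with each control period).
- cams.capture(name): name is "scene" or "top" or "wrist"; returns a dict with "frame" (420x560x3 uint8, red, green, blue), "camera_matrix" (3x3 intrinsics, pixels), "k1" (the pictures are not rectified: a ray, as slopes to the right and down, at radius r is drawn at 1 + k1 r^2 times it, then the intrinsics apply), "camera_from_world" (4x4, takes a point from world to camera coordinates); the wrist camera has in their place "mount" (4x4, takes a point from camera to tool coordinates, whose origin is the TCP and whose axes are the flange's). Camera axes: x right, y down, z forward; pixel columns grow to the right and rows downward; lengths in m; the calibration is good to about 2 mm. A picture is of the moment at which its call begins: read the wrist's pose just before it. There is no depth.
- r.close_job(): hands the job in, once; it reports no verdict.
The state is a dict: "time_s": time; "joints": joint angles; "qd": joint speeds; "joint_torque": joint torques, N m; "tcp_pos": TCP position; "eef_rot": TCP orientation; "contact_force": force on the tool from outside, world axes, zero at the start; "moment": the same for the moment, N m; "gripper_width": finger opening in m.
Only numpy, scipy, OpenCV 4.12 (cv2) and the standard library are available. Lean on these libraries where they do the work, as an engineer would, in place of code of your own. Each camera call takes 0.05 s, during which the arm holds its last target. There are 200 camera calls.

## Working session

There is one attempt and no reset: what is moved stays moved. The work goes in short steps, Python scripts to look and compute and a tool call to move; the robot and the scene stay as the last step left them, time stands still between calls to the robot, and variables do not carry over. Pictures are saved under pics/ and viewed, about 12 in all and at most 16, crops included, and the job is handed in when it is done.

Besides the shell and the picture viewer there is one more tool, called after ">>>" by a JSON object that holds its "name" and its "arguments". carry_out: Moves the arm, as the interface text tells. Shift numbers are shares of 0.04 m and turn numbers shares of 4 degrees, none past 1 either way. Its arguments: {"type":"object","properties":{"commands":{"type":"array"},"grip_force":{"type":"number"}},"required":["commands"]}

```bash
ls; mkdir -p pics; python3 - <<'E'
from plant import telemetry,cams
import cv2
print(telemetry.get_state())
for n in("top","scene"):
    d=cams.capture(n); cv2.imwrite(f"pics/{n}0.png",d["frame"][:,:,::-1])
    print(n,d["camera_matrix"],d["k1"],d["camera_from_world"])
d=cams.capture("wrist");print(d["mount"],d["camera_matrix"],d["k1"])
E
```

```text
pics
{'time_s': 0.0, 'joints': array([ 8.68086737e+01,  2.05899024e+01,  6.32817129e-01, -2.27156559e-02,
       -7.01346789e+01, -1.65062156e+01]), 'qd': array([ 0.11529305, -0.03028813,  0.03958274,  0.10552865, -0.0266174 ,
       -0.03123323]), 'joint_torque': array([ 1.10813248e-04, -5.82710302e+01,  2.93079096e+01,  6.99776977e+00,
        7.21077886e-03, -1.57907593e-04]), 'tcp_pos': array([0.22737383, 0.63505952, 0.24762452]), 'eef_rot': array([ 1.79905950e+02, -5.60073324e-03, -1.97052734e+01]), 'contact_force': array([-0.60511437, -0.58624215, -0.09320036]), 'moment': array([0.02569627, 0.03685981, 0.01013047]), 'gripper_width': 0.08745446355267648}
top [[431.35304143   0.         284.73854356]
 [  0.         431.35304143 206.7715814 ]
 [  0.           0.           1.        ]] 0.03336797246824258 [[-0.00243466 -0.99997254  0.00699881 -0.03372999]
 [-0.99354537  0.00162516 -0.11342383  0.47399989]
 [ 0.11340934 -0.00722979 -0.99352204  1.03523607]
 [ 0.          0.          0.          1.        ]]
scene [[481.02539403   0.         278.66148994]
 [  0.         481.02539403 207.95590842]
 [  0.           0.           1.        ]] 0.05495203601939365 [[-0.2473951   0.96879101 -0.0154804   0.15906458]
 [ 0.51388031  0.1176486  -0.84975634 -0.16877927]
 [-0.82141505 -0.21818062 -0.52694832  1.48804261]
 [ 0.          0.          0.          1.        ]]
[[-5.81836982e-04 -9.59026720e-01 -2.83315041e-01  7.61343921e-02]
 [ 9.99999582e-01 -7.57703299e-04  5.11165840e-04 -5.64177550e-05]
 [-7.04890440e-04 -2.83314625e-01  9.59026760e-01 -1.34966755e-01]
 [ 0.00000000e+00  0.00000000e+00  0.00000000e+00  1.00000000e+00]] [[308.71329403   0.         278.43139553]
 [  0.         308.71329403 202.94533394]
 [  0.           0.           1.        ]] -0.02857149049552903
```

View pics/top0.png

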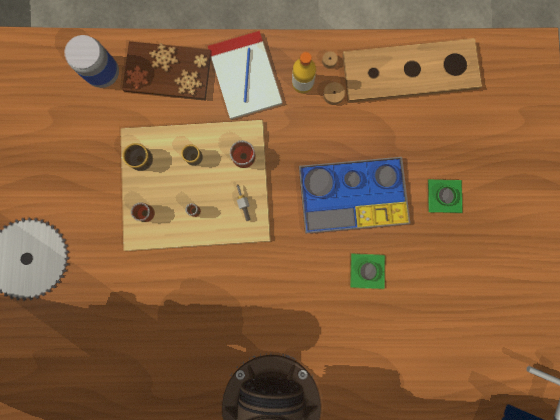

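View pics/scene0.png

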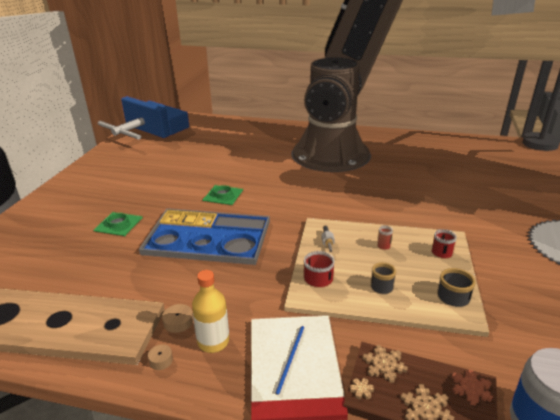

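Top view: the red saws are at (242,154) large, (142,212) medium and (194,210) small. The grey cores are at (137,157) and (191,154), and the arbor at (242,203). The blue holders are at (319,183) large, (354,180) small and (386,177) medium, with the trough at (330,219). Look-alikes are the green holders at (447,196) and (370,271) and the yellow bin at (382,214). The scene view agrees.

```bash
cat > h.py <<'E'
from plant import telemetry,cams,r
import cv2,numpy as np
from scipy.spatial.transform import Rotation as Ro
def cap(n):
    s=telemetry.get_state(); d=cams.capture(n)
    if n=="wrist":
        T=np.eye(4);T[:3,:3]=Ro.from_euler("xyz",s["eef_rot"],degrees=True).as_matrix();T[:3,3]=s["tcp_pos"]
        d["wfc"]=T@d["mount"]
    else: d["wfc"]=np.linalg.inv(d["camera_from_world"])
    return d
def ray(d,p):
    K=d["camera_matrix"];k=d["k1"]
    x,y,_=cv2.undistortPoints(np.array([[p]],float),K,np.array([k,0,0,0.]))[0,0].tolist()+[1]
    return d["wfc"][:3,3],d["wfc"][:3,:3]@np.array([x,y,1])
def plane(d,p,z):
    o,v=ray(d,p);return o+v*(z-o[2])/v[2]
def proj(d,P):
    c=np.linalg.inv(d["wfc"])@np.append(P,1);x=c[:2]/c[2];x=x*(1+d["k1"]*(x@x));return (d["camera_matrix"]@np.append(x,1))[:2]
def tri(*dp):
    A=0;b=0;R=[]
    for d,p in dp:
        o,v=ray(d,p);v=v/np.linalg.norm(v);M=np.eye(3)-np.outer(v,v);A=A+M;b=b+M@o;R.append((o,M))
    X=np.linalg.solve(A,b);return X,[float(np.linalg.norm(M@(X-o))*1e3) for o,M in R]
def save(d,n): cv2.imwrite(f"pics/{n}.png",d["frame"][:,:,::-1])
E
python3 - <<'E'
from h import *
np.set_printoptions(precision=3,suppress=True)
t=cap("top");s=cap("scene")
for n,a,b,z in [("L",(242,154),(319,258),.056),("M",(142,212),(444,236),.056),("S",(194,210),(385,230),.056),("gL",(137,157),(456,276),.056),("gM",(191,154),(383,269),.056),("arb",(242,203),(327,239),.025),("hL",(319,183),(239,244),.02),("hS",(354,180),(203,242),.02),("hM",(386,177),(167,240),.02),("tr",(330,219),(241,222),.008)]:
    print(n,plane(t,a,z),plane(s,b,z),tri((t,a),(s,b)))
E
```

```text
L [0.6   0.069 0.056] [0.597 0.072 0.056] (array([0.599, 0.07 , 0.057]), [1.555781666236155, 1.5557816662361255])
M [0.459 0.305 0.056] [0.464 0.311 0.056] (array([0.459, 0.309, 0.052]), [2.7163075882208054, 2.716307588220645])
S [0.463 0.182 0.056] [0.469 0.191 0.056] (array([0.463, 0.187, 0.051]), [4.105466462568179, 4.1054664625681365])
gL [0.592 0.321 0.056] [0.592 0.328 0.056] (array([0.592, 0.325, 0.055]), [3.0374381135795137, 3.037438113579529])
gM [0.6   0.192 0.056] [0.603 0.196 0.056] (array([0.6  , 0.194, 0.053]), [1.7200751946750543, 1.7200751946749928])
arb [0.484 0.071 0.025] [0.487 0.07  0.025] (array([0.484, 0.07 , 0.023]), [0.469994474272003, 0.46999447427199065])
hL [ 0.534 -0.12   0.02 ] [ 0.542 -0.115  0.02 ] (array([ 0.535, -0.12 ,  0.014]), [1.3784382457176336, 1.378438245717567])
hS [ 0.542 -0.208  0.02 ] [ 0.553 -0.195  0.02 ] (array([ 0.542, -0.205,  0.011]), [4.188041844860885, 4.188041844860943])
hM [ 0.549 -0.288  0.02 ] [ 0.564 -0.277  0.02 ] (array([ 0.55 , -0.288,  0.009]), [2.8063046161725027, 2.8063046161724827])
tr [ 0.445 -0.148  0.008] [ 0.44  -0.145  0.008] (array([ 0.444, -0.146,  0.011]), [2.114005109383904, 2.1140051093838914])
```

>>> {"name": "carry_out", "arguments": {"commands": [0.45, -0.6, 0.1, -1, -1, 0.45, -0.6, 0.1, -1, -1, 0.45, -0.6, 0.1, -1, -1, 0.45, -0.6, 0.1, -1, -1, 0.45, -0.6, 0.1, -1, -1, 0.45, -0.6, 0.1, -1, -1, 0.45, -0.6, 0.1, -1, -1, 0.45, -0.6, 0.1, -1, -1]}}

```text
time_s: 1.05
tcp_pos: [0.3721, 0.4424, 0.2808]
eef_rot: [-180.0, 0.0, -51.9]
contact_force: [-0.5, 0.0, 0.4]
gripper_width: 0.0881
```

>>> {"name": "carry_out", "arguments": {"commands": [0.45, -0.6, 0.1, -1, -1, 0.45, -0.6, 0.1, -1, -1, 0.45, -0.6, 0.1, -1, -1, 0.45, -0.6, 0, -1, -1, 0.45, -0.6, 0, -1, -1, 0.45, -0.6, 0, -1, -1, 0.45, -0.6, 0, -1, -1, 0.45, -0.6, 0, -1, -1]}}

```text
time_s: 1.85
tcp_pos: [0.5161, 0.2504, 0.2926]
eef_rot: [-180.0, 0.0, -83.9]
contact_force: [0.6, 0.0, -0.1]
gripper_width: 0.088
```

>>> {"name": "carry_out", "arguments": {"commands": [0, 0, 0, -1, -1, 0, 0, 0, -0.575, -1, 0, 0, 0, 0, -1, 0, 0, 0, 0, -1]}}

```text
time_s: 2.25
tcp_pos: [0.5155, 0.2515, 0.2925]
eef_rot: [180.0, -0.0, -89.9]
contact_force: [0.0, -0.4, 0.4]
gripper_width: 0.0878
```

```bash
python3 - <<'E'
from h import *
d=cap("wrist");save(d,"w1");import pickle;pickle.dump(d,open("w1.p","wb"))
E
```

```text
(no output)
```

View pics/w1.png

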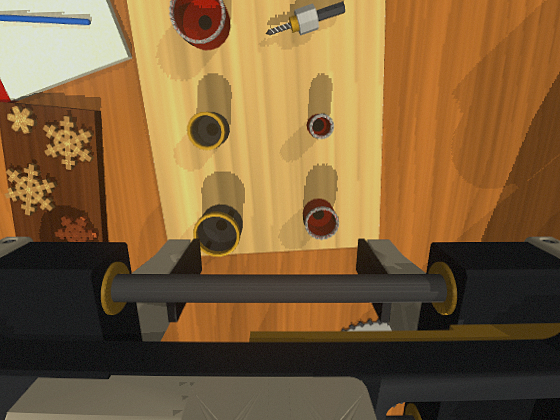

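Wrist view: L at (200,20) and partly cropped, M (320,220), S (320,125), arbor (308,18), grey cores at (208,130) and (218,228). Next I take a second, shifted view.

>>> {"name": "carry_out", "arguments": {"commands": [-0.6, -0.3, 0, 0, -1, -0.6, -0.3, 0, 0, -1, -0.6, -0.3, 0, 0, -1, -0.6, 0, 0, 0, -1, 0, 0, 0, 0, -1, 0, 0, 0, 0, -1]}}

```text
time_s: 2.9
tcp_pos: [0.4194, 0.2158, 0.2932]
eef_rot: [-179.9, 0.1, -89.9]
contact_force: [0.1, -0.7, -0.4]
gripper_width: 0.0877
```

```bash
cat >> h.py <<'E'
import pickle
def blobs(d,kind,amin=60):
    f=d["frame"];h,s,v=[c.astype(int) for c in cv2.split(cv2.cvtColor(f,cv2.COLOR_RGB2HSV))]
    m={"red":((h<4)|(h>174))&(s>150)&(v>40),"blue":(h>105)&(h<125)&(s>150)&(v>60)}[kind]
    m=cv2.morphologyEx(m.astype(np.uint8),cv2.MORPH_CLOSE,np.ones((5,5)))
    o=[]
    for c in cv2.findContours(m,cv2.RETR_EXTERNAL,cv2.CHAIN_APPROX_NONE)[0]:
        if cv2.contourArea(c)<amin: continue
        q=cv2.convexHull(c);M=cv2.moments(q);ctr=(M["m10"]/M["m00"],M["m01"]/M["m00"])
        # steel teeth in a slightly enlarged region
        R=np.zeros(m.shape,np.uint8);cv2.drawContours(R,[q],-1,1,-1);R=cv2.dilate(R,np.ones((7,7)))
        g=((s<45)&(v>120)&(R>0)).astype(np.uint8);p=cv2.findNonZero(g)
        e=None
        if p is not None and len(p)>15:
            hq=cv2.convexHull(p)
            if len(hq)>=5:e=cv2.fitEllipse(hq)
        o.append((ctr,cv2.contourArea(q),e))
    return o
E
python3 - <<'E'
from h import *
d=cap("wrist");save(d,"w2");pickle.dump(d,open("w2.p","wb"))
w1=pickle.load(open("w1.p","rb"))
for n,w in(("w1",w1),("w2",d)):
    for b in blobs(w,"red"):print(n,np.round(b[0],1),b[1],b[2] and np.round(np.r_[b[2][0],b[2][1]],1), np.round(plane(w,b[0],.034),3))
a=cv2.hconcat([cv2.imread("pics/w2.png")[:300,:480]]);cv2.imwrite("pics/w2c.png",cv2.resize(a,None,fx=1.6,fy=1.6))
E
```

```text
w1 [ 3.7 94. ] 115.5 [ 7.3 88.4  4.8 31.2] [0.855 0.151 0.034]
w1 [204.4   6.1] 330.5 None [0.599 0.059 0.034]
w2 [124.3  34.5] 142.0 [129.2  32.7   7.   22.3] [0.599 0.052 0.034]
```

View pics/w2c.png

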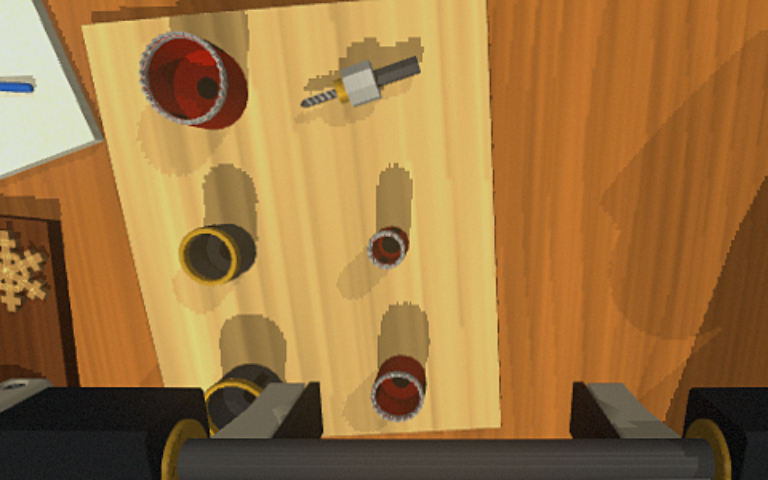

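Crop (scaled 1.6x): L mouth at (184,78), S (388,247), M (399,395), arbor collar (360,82) with the drill to the left (+x). The red saws have steel teeth. The grey cores at (215,255) and (245,400) have gold bands.

```bash
python3 - <<'E'
from h import *
w=pickle.load(open("w2.p","rb"));H=cv2.cvtColor(w["frame"],cv2.COLOR_RGB2HSV)
for p in [(114,45),(100,55),(140,70),(255,230),(245,248),(243,160),(225,51),(118,20),(88,48),(221,43),(60,200)]:print(p,H[p[1],p[0]])
for r0,c in((248,range(228,270,2)),):print([H[r0,x].tolist() for x in c])
E
```

```text
(114, 45) [  7 217 106]
(100, 55) [  8 183  82]
(140, 70) [  6 192 105]
(255, 230) [  7 195  97]
(245, 248) [  9 225  84]
(243, 160) [  8 207 106]
(225, 51) [ 23  29 187]
(118, 20) [ 18 128 143]
(88, 48) [ 13  57 148]
(221, 43) [ 20  43 124]
(60, 200) [ 14 194 189]
[[19, 140, 190], [19, 142, 198], [7, 40, 141], [19, 48, 75], [8, 216, 86], [7, 194, 92], [7, 202, 92], [7, 210, 96], [10, 205, 71], [7, 191, 91], [7, 199, 100], [5, 209, 112], [6, 211, 105], [6, 210, 97], [8, 216, 86], [12, 224, 75], [11, 217, 74], [7, 113, 102], [8, 72, 153], [21, 133, 229], [19, 139, 217]]
```

```bash
sed -i 's/((h<4)|(h>174))&(s>150)&(v>40)/((h<11)|(h>174))\&(s>140)\&(v>40)\&(v<150)/; s/(s<45)&(v>120)/(s<85)\&(v>70)/; s/np.ones((7,7))/np.ones((9,9))/' h.py
python3 - <<'E'
from h import *
w1=pickle.load(open("w1.p","rb"));w2=pickle.load(open("w2.p","rb"))
G={"L":(.599,.07),"M":(.459,.309),"S":(.463,.187)}
res={}
for n,w in(("w1",w1),("w2",w2)):
    for b in blobs(w,"red",150):
        P=plane(w,b[0],.034)
        for k,g in G.items():
            if np.hypot(*(P[:2]-g))<.03:
                print(n,k,np.round(b[0],1),b[1],b[2] and np.round(np.r_[b[2][0],b[2][1]],1),np.round(P,4), b[2] and np.round(plane(w,b[2][0],.059),4));res.setdefault(k,[]).append((w,b))
for k,v in res.items():
    if len(v)==2:
        print(k,"mid",tri(*[(w,b[0]) for w,b in v]),"teeth",tri(*[(w,b[2][0]) for w,b in v]))
E
```

```text
w1 M [319.2 216.9] 904.5 [321.5 222.6  32.9  33.9] [0.4601 0.3107 0.034 ] [0.4603 0.3097 0.059 ]
w1 S [317.9 124.9] 366.0 [321.1 126.   24.3  25.2] [0.4663 0.1902 0.034 ] [0.4656 0.1905 0.059 ]
w1 L [202.4  22.1] 2217.0 [197.1  12.2  55.2  62.6] [0.6023 0.0754 0.034 ] [0.6018 0.0721 0.059 ]
w2 M [249.2 240.7] 911.0 [247.9 247.4  31.8  32.9] [0.4596 0.3105 0.034 ] [0.4589 0.3092 0.059 ]
w2 S [243.3 153. ] 373.0 [241.  155.7  23.5  24.1] [0.4641 0.1898 0.034 ] [0.464  0.1898 0.059 ]
w2 L [122.2  51.8] 2751.5 [114.1  48.3  52.1  60.9] [0.6037 0.0706 0.034 ] [0.6006 0.0712 0.059 ]
M mid (array([0.4597779 , 0.31143151, 0.03194242]), [0.00917268387986435, 0.009172683879953885]) teeth (array([0.45949837, 0.31180696, 0.05335837]), [0.00043063198079684186, 0.0004306319808788181])
S mid (array([0.46515479, 0.19078005, 0.02522546]), [0.21239446444709936, 0.21239446444705082]) teeth (array([0.46476024, 0.19070826, 0.05265811]), [0.06330935088001248, 0.06330935087994373])
L mid (array([0.60363455, 0.07249401, 0.0318536 ]), [2.4076071685132847, 2.4076071685133]) teeth (array([0.6031153 , 0.07043953, 0.05373376]), [0.17184136878722983, 0.17184136878727213])
```

>>> {"name": "carry_out", "arguments": {"commands": [0.1, -1, -0.1, 0, -1, 0.1, -1, -0.1, 0, -1, 0.1, -1, -0.1, 0, -1, 0.1, -1, -0.1, 0, -1, 0.1, -1, -0.1, 0, -1, 0.1, -1, -0.1, 0, -1, 0.1, -1, -0.1, 0, -1, 0.1, -1, -0.1, 0, -1]}}

```text
time_s: 3.75
tcp_pos: [0.4522, -0.1064, 0.2603]
eef_rot: [180.0, -0.0, -90.0]
contact_force: [1.0, 0.0, -0.4]
gripper_width: 0.0875
```

>>> {"name": "carry_out", "arguments": {"commands": [0, 0, 0, 0, -1, 0, 0, 0, 0, -1, 0, 0, 0, 0, -1]}}

```text
time_s: 4.05
tcp_pos: [0.4519, -0.1042, 0.2604]
eef_rot: [180.0, -0.0, -90.0]
contact_force: [0.3, -0.1, -0.4]
gripper_width: 0.0877
```

```bash
python3 - <<'E'
from h import *
d=cap("wrist");save(d,"w3");pickle.dump(d,open("w3.p","wb"))
E
```

>>> {"name": "carry_out", "arguments": {"commands": [0.7, 0, 0, 0, -1, 0.7, 0, 0, 0, -1, 0.7, 0, 0, 0, -1, 0.4, 0, 0, 0, -1, 0, 0, 0, 0, -1, 0, 0, 0, 0, -1, 0, 0, 0, 0, -1]}}

```text
time_s: 4.8
tcp_pos: [0.551, -0.1038, 0.2607]
eef_rot: [-180.0, 0.0, -89.9]
contact_force: [-0.8, 0.1, -0.3]
gripper_width: 0.0876
```

```bash
python3 - <<'E'
from h import *
d=cap("wrist");save(d,"w4");pickle.dump(d,open("w4.p","wb"))
a=cv2.imread("pics/w3.png")[:300];b=cv2.imread("pics/w4.png")[:300]
cv2.imwrite("pics/w34.png",np.vstack([a,b]))
H=cv2.cvtColor(d["frame"],cv2.COLOR_RGB2HSV)
E
```

```text
(no output)
```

View pics/w34.png

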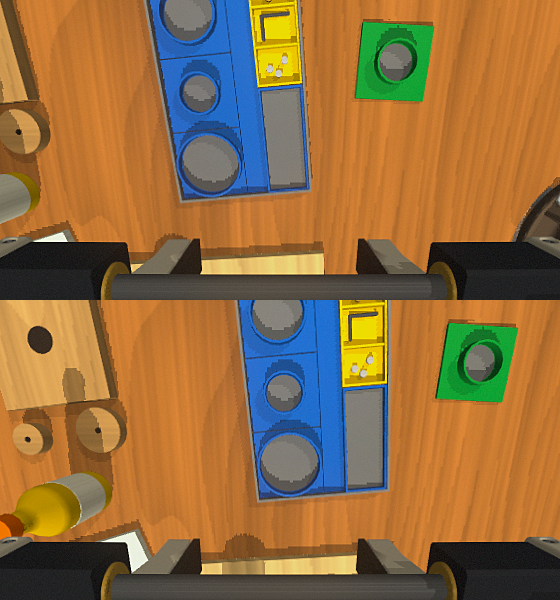

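w3 (upper): large (209,163), small (201,93), medium (188,15, cut at the top), trough (285,140). w4 (lower): large (290,163), small (284,92), medium (278,18), trough (365,138). The green look-alike is separate.

```bash
cat > tr.py <<'E'
from h import *
np.set_printoptions(precision=4,suppress=True)
def run(files,seeds):
    out={}
    for n,sd in zip(files,seeds):
        w=pickle.load(open(n+".p","rb"));f=cv2.GaussianBlur(w["frame"],(3,3),0);H=cv2.cvtColor(f,cv2.COLOR_RGB2HSV)
        m=((H[...,1]<70)&(H[...,2]>50)).astype(np.uint8);m=cv2.morphologyEx(m,cv2.MORPH_CLOSE,np.ones((5,5)))
        nl,lab,st,ce=cv2.connectedComponentsWithStats(m)
        for k,p in sd.items():
            l=lab[p[1],p[0]];c=max(cv2.findContours((lab==l).astype(np.uint8),cv2.RETR_EXTERNAL,cv2.CHAIN_APPROX_NONE)[0],key=cv2.contourArea)
            q=cv2.convexHull(c)
            if k=="tr":
                e=cv2.minAreaRect(q);z=.008;bx=[plane(w,b,z)[:2] for b in cv2.boxPoints(e)];print(n,k,"box",np.array(bx).ravel())
            else: e=cv2.fitEllipse(q);z=.015
            print(n,k,l,st[l][4],np.round(np.r_[e[0],e[1],e[2]],1),plane(w,e[0],z))
            out.setdefault(k,[]).append((w,e[0]))
    for k,v in out.items():
        if len(v)>1:print(k,tri(*v))
if __name__=="__main__":
    run(["w3","w4"],[dict(L=(209,165),S=(201,93),M=(188,12),tr=(285,140)),dict(L=(290,165),S=(284,92),M=(278,18),tr=(365,138))])
E
python3 tr.py
python3 - <<'E'
from h import *
for n in("w1","w2"):
    w=pickle.load(open(n+".p","rb"))
    for p in {"w1":[(308,18),(267,34),(344,6)],"w2":[(225,51),(190,65),(262,41)]}[n]:print(n,plane(w,p,.025))
a,b=[pickle.load(open(n+".p","rb")) for n in("w1","w2")]
print(tri((a,(308,18)),(b,(225,51))))
E
```

```text
w3 L 18 2394 [210.1 163.3  52.8  57.4 135.4] [ 0.5362 -0.1198  0.015 ]
w3 S 15 880 [199.3  93.1  31.4  35.1 169.3] [ 0.5439 -0.2024  0.015 ]
w3 M 2 1608 [187.5  11.8  47.3  56.2   1. ] [ 0.5513 -0.2875  0.015 ]
w3 tr box [ 0.6012 -0.302   0.4293 -0.3104  0.4087 -0.0793  0.6115 -0.0661]
w3 tr 1 5820 [227.7  96.7 203.6 155.   86.4] [ 0.512  -0.1985  0.008 ]
w4 L 12 2471 [288.9 162.5  55.5  56.3  68.5] [ 0.5378 -0.1201  0.015 ]
w4 S 10 943 [283.3  92.6  33.6  35.2   4.5] [ 0.545  -0.2021  0.015 ]
w4 M 2 1644 [276.9  12.6  49.5  52.7   1.4] [ 0.5525 -0.2858  0.015 ]
w4 tr box [ 0.599  -0.3004  0.428  -0.3011  0.4057 -0.0686  0.6075 -0.0684]
w4 tr 1 5372 [312.  100.5 201.  154.   90. ] [ 0.5106 -0.1936  0.008 ]
L (array([ 0.5376, -0.1189,  0.0088]), [0.1303525395402801, 0.13035253954026663])
S (array([ 0.545 , -0.2025,  0.0104]), [0.11091682956833876, 0.11091682956830012])
M (array([ 0.5525, -0.288 ,  0.0102]), [0.8350456926759058, 0.8350456926759415])
tr (array([ 0.5111, -0.1958,  0.0141]), [2.413884671548881, 2.413884671548863])
w1 [0.48081214 0.06899165 0.025     ]
w1 [0.52874248 0.08609283 0.025     ]
w1 [0.43945349 0.05621333 0.025     ]
w2 [0.48351481 0.06910164 0.025     ]
w2 [0.52670249 0.08453111 0.025     ]
w2 [0.43907793 0.05823004 0.025     ]
(array([0.48177352, 0.07120106, 0.03489145]), [0.4011290138328517, 0.40112901383285043])
```

>>> {"name": "carry_out", "arguments": {"commands": [0.26, 0.88, -0.5, 0, -1, 0.26, 0.88, -0.8, 0, -1, 0.26, 0.88, -0.8, 0, -1, 0.26, 0.88, -0.8, 0, -1, 0.23, 0.85, -0.8, 0, -1, 0, 0, 0, 0, -1, 0, 0, 0, 0, -1], "grip_force": 20}}

```text
time_s: 5.55
tcp_pos: [0.6017, 0.0709, 0.1121]
eef_rot: [179.9, -0.0, -89.9]
contact_force: [0.0, 0.2, 0.1]
gripper_width: 0.0877
```

```bash
python3 - <<'E'
from h import *
w=pickle.load(open("w4.p","rb"));f=cv2.GaussianBlur(w["frame"],(3,3),0);H=cv2.cvtColor(f,cv2.COLOR_RGB2HSV)
m=((H[...,1]<70)&(H[...,2]>50)).astype(np.uint8);m=cv2.morphologyEx(m,cv2.MORPH_OPEN,np.ones((11,11)))
n,l,st,ce=cv2.connectedComponentsWithStats(m);k=l[138,365]
e=cv2.minAreaRect(cv2.findNonZero((l==k).astype(np.uint8)));print(e,st[k])
print([plane(w,b,.008)[:2].round(4) for b in cv2.boxPoints(e)],plane(w,e[0],.008))
L=np.array([.537,-.119]);u=np.array([.0155,-.1685]);u/=np.linalg.norm(u);p=np.array([u[1],-u[0]]);print("row angle",np.degrees(np.arctan2(u[0],-u[1])),L+95e-3*p)
d=cap("wrist");save(d,"w5")
E
```

```text
((364.0, 138.0), (98.0, 36.0), 90.0) [ 346   89   37   99 3517]
[array([ 0.4706, -0.2068]), array([ 0.4277, -0.2071]), array([ 0.4167, -0.0874]), array([ 0.4634, -0.0873])] [ 0.4449217 -0.1496352  0.008    ]
row angle 5.255740579905378 [ 0.4423994  -0.12770213]
```

View pics/w5.png

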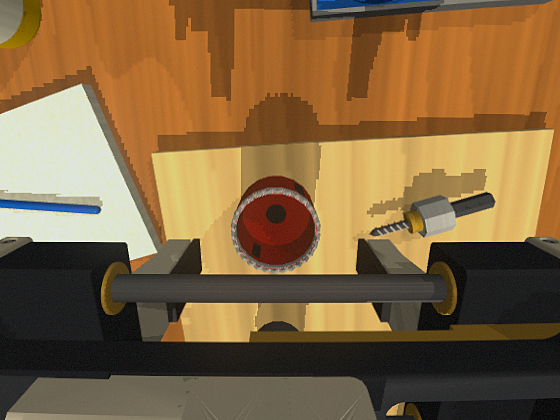

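The close look at L shows the red toothed cup centred between the jaws at (275,230). The yellow bin and the green look-alikes are ruled out. Now I descend and grip.

>>> {"name": "carry_out", "arguments": {"commands": [0, 0, -0.5, 0, -1, 0, 0, -0.5, 0, -1, 0, 0, -0.5, 0, -1, 0, 0, 0, 0, 1, 0, 0, 0, 0, 1, 0, 0, 0, 0, 1, 0, 0, 0, 0, 1, 0, 0, 0, 0, 1], "grip_force": 20}}

```text
time_s: 6.4
tcp_pos: [0.6033, 0.0704, 0.0541]
eef_rot: [-179.9, 0.0, -90.0]
contact_force: [-1.0, -0.6, 7.7]
gripper_width: 0.0595
```

>>> {"name": "carry_out", "arguments": {"commands": [0, 0, 0, 0, 1, 0, 0, 0.3, 0, 1, 0, 0, 0.6, 0, 1, 0, 0, 0.6, 0, 1]}}

```text
time_s: 6.8
tcp_pos: [0.6017, 0.0701, 0.1134]
eef_rot: [179.9, -0.0, -90.0]
contact_force: [0.6, 0.3, -2.1]
gripper_width: 0.0596
```

>>> {"name": "carry_out", "arguments": {"commands": [-0.27, -0.79, 0, 0, 1, -0.27, -0.79, 0, 0, 1, -0.27, -0.79, 0, 0, 1, -0.27, -0.79, 0, 0, 1, -0.27, -0.79, 0, 0, 1, -0.27, -0.77, -0.3, 0, 1, 0, 0, -0.5, 0, 1, 0, 0, 0, 0, 1]}}

```text
time_s: 7.6
tcp_pos: [0.5353, -0.1194, 0.0791]
eef_rot: [179.8, 0.0, -90.1]
contact_force: [-0.2, 0.2, -2.6]
gripper_width: 0.0596
```

```bash
python3 - <<'E'
from h import *
d=cap("wrist");save(d,"w6");pickle.dump(d,open("w6.p","wb"))
a=cv2.imread("pics/w6.png")[100:300,160:400];cv2.imwrite("pics/w6c.png",cv2.resize(a,None,fx=2.5,fy=2.5))
E
```

```text
(no output)
```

View pics/w6c.png

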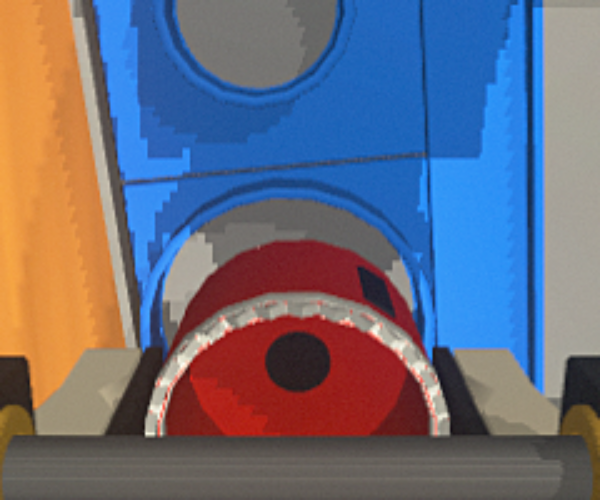

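The saw sits over the large holder, about 1-2 mm off to -x. Lowering with a small +x correction.

>>> {"name": "carry_out", "arguments": {"commands": [0.04, 0, -0.25, 0, 1, 0, 0, -0.25, 0, 1, 0, 0, -0.2, 0, 1, 0, 0, -0.05, 0, 1, 0, 0, 0, 0, 1]}}

```text
time_s: 8.15
tcp_pos: [0.5391, -0.1181, 0.0504]
eef_rot: [180.0, -0.0, -90.0]
contact_force: [-0.7, 0.0, -2.9]
gripper_width: 0.0595
```

>>> {"name": "carry_out", "arguments": {"commands": [0, 0, -0.05, 0, 1, 0, 0, 0, 0, 1]}}

```text
time_s: 8.35
tcp_pos: [0.5391, -0.1183, 0.0498]
eef_rot: [-180.0, -0.0, -90.0]
contact_force: [-6.2, 2.9, 14.0]
gripper_width: 0.06
```

>>> {"name": "carry_out", "arguments": {"commands": [0, 0, 0.03, 0, -1, 0, 0, 0, 0, -1, 0, 0, 0, 0, -1, 0, 0, 0.5, 0, -1, 0, 0, 0.9, 0, -1, 0, 0, 0.9, 0, -1]}}

```text
time_s: 8.95
tcp_pos: [0.5387, -0.1186, 0.1421]
eef_rot: [179.9, -0.0, -90.0]
contact_force: [0.8, 1.2, 0.2]
gripper_width: 0.0876
```

```bash
python3 - <<'E'
from h import *
print(telemetry.get_state()["tcp_pos"],telemetry.get_state()["gripper_width"])
d=cap("wrist");save(d,"w7");a=cv2.imread("pics/w7.png")[:300,100:440];cv2.imwrite("pics/w7c.png",cv2.resize(a,None,fx=2,fy=2))
E
```

```text
[ 0.53865227 -0.11860198  0.14208704] 0.08764881522525426
```

View pics/w7c.png

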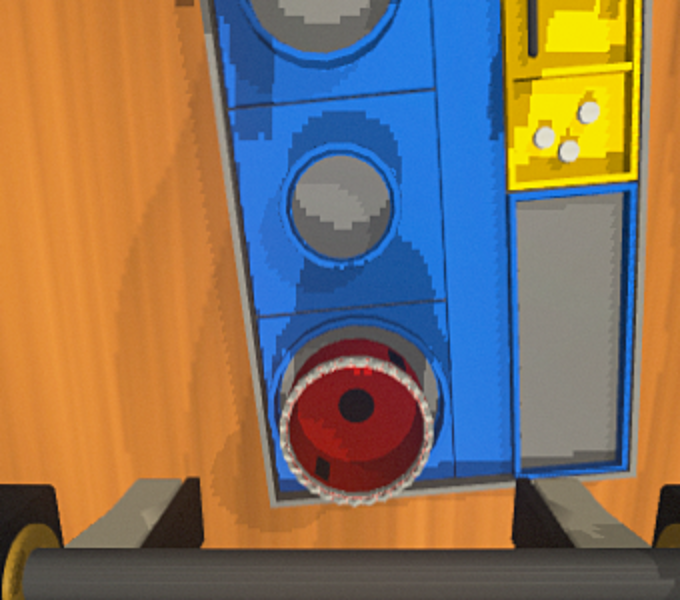

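Large saw stands in its holder at crop (357,430). Small next.

>>> {"name": "carry_out", "arguments": {"commands": [-0.23, 0.96, 0, 0, -1, -0.23, 0.96, 0, 0, -1, -0.23, 0.97, 0, 0, -1, -0.23, 0.97, -0.15, 0, -1, -0.23, 0.97, -0.2, 0, -1, -0.23, 0.97, -0.2, 0, -1, -0.23, 0.97, -0.2, 0, -1, -0.23, 0.97, -0.2, 0, -1]}}

```text
time_s: 9.8
tcp_pos: [0.465, 0.1927, 0.1034]
eef_rot: [-180.0, 0.0, -90.0]
contact_force: [0.1, 0.1, -0.6]
gripper_width: 0.0881
```

>>> {"name": "carry_out", "arguments": {"commands": [0, 0, 0, 0, -0.5, 0, 0, 0, 0, -0.5]}}

```text
time_s: 10.0
tcp_pos: [0.4651, 0.1918, 0.1033]
eef_rot: [180.0, -0.0, -89.9]
contact_force: [-1.2, -0.5, -0.6]
gripper_width: 0.0765
```

```bash
python3 - <<'E'
from h import *
print(telemetry.get_state()["tcp_pos"])
d=cap("wrist")
for b in blobs(d,"red",150):print(np.round(b[0]),b[1],plane(d,b[0],.034),b[2] and plane(d,b[2][0],.059))
E
```

```text
[0.46511464 0.19179908 0.10326964]
[284. 327.] 179.0 [0.45996957 0.27737697 0.034     ] None
[278. 236.] 787.0 [0.46510723 0.19975888 0.034     ] [0.46482328 0.18870026 0.059     ]
[279. 211.] 785.5 [0.46439133 0.18147176 0.034     ] [0.46429393 0.18124522 0.059     ]
```

>>> {"name": "carry_out", "arguments": {"commands": [0, -0.03, -0.42, 0, -0.5, 0, 0, -0.42, 0, -0.5, 0, 0, -0.42, 0, -0.5, 0, 0, 0, 0, 1, 0, 0, 0, 0, 1, 0, 0, 0, 0, 1, 0, 0, 0, 0, 1, 0, 0, 0, 0, 1], "grip_force": 15}}

```text
time_s: 10.85
tcp_pos: [0.4659, 0.1901, 0.054]
eef_rot: [-179.9, 0.1, -90.0]
contact_force: [-0.7, -0.3, -0.0]
gripper_width: 0.0314
```

>>> {"name": "carry_out", "arguments": {"commands": [0, 0, 0, 0, 1, 0, 0, 0, 0, 1, 0, 0, 0.3, 0, 1, 0, 0, 0.6, 0, 1, 0, 0, 0.6, 0, 1, 0, 0, 0.3, 0, 1]}}

```text
time_s: 11.45
tcp_pos: [0.4661, 0.1904, 0.1271]
eef_rot: [-179.9, 0.1, -90.0]
contact_force: [-0.1, 0.1, -0.7]
gripper_width: 0.0282
```

>>> {"name": "carry_out", "arguments": {"commands": [0.2, -0.98, 0, 0, 1, 0.2, -0.98, 0, 0, 1, 0.2, -0.98, 0, 0, 1, 0.2, -0.98, 0, 0, 1, 0.2, -0.98, 0, 0, 1, 0.2, -0.98, 0, 0, 1, 0.2, -0.98, 0, 0, 1, 0.2, -0.98, 0, 0, 1]}}

```text
time_s: 12.25
tcp_pos: [0.5294, -0.1253, 0.1249]
eef_rot: [180.0, 0.0, -90.0]
contact_force: [2.2, 0.5, -0.5]
gripper_width: 0.0282
```

>>> {"name": "carry_out", "arguments": {"commands": [0.2, -0.98, 0, 0, 1, 0.2, -0.98, 0, 0, 1, 0, -0.03, -0.6, 0, 1, 0, 0, -0.5, 0, 1, 0, 0, 0, 0, 1, 0, 0, 0, 0, 1]}}

```text
time_s: 12.85
tcp_pos: [0.5453, -0.2033, 0.0811]
eef_rot: [179.9, -0.0, -90.0]
contact_force: [-0.7, 0.9, 1.0]
gripper_width: 0.0285
```

```bash
python3 - <<'E'
from h import *
print(telemetry.get_state()["tcp_pos"])
d=cap("wrist");save(d,"w8")
a=cv2.imread("pics/w8.png")[100:300,160:400];cv2.imwrite("pics/w8c.png",cv2.resize(a,None,fx=2.5,fy=2.5))
E
```

```text
[ 0.54526371 -0.20330302  0.08109029]
```

View pics/w8c.png

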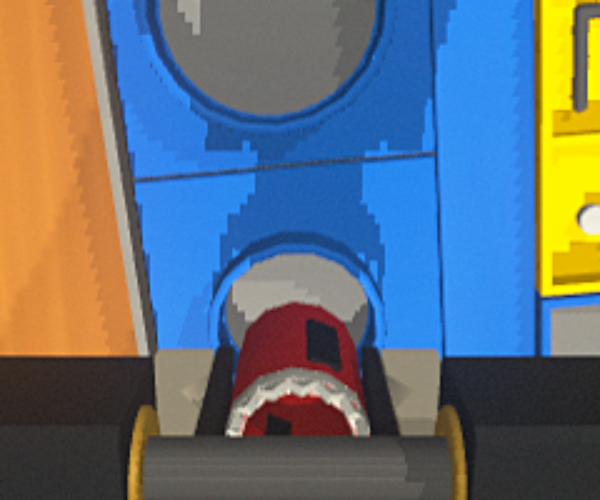

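Small saw centred over its collar. Lowering.

>>> {"name": "carry_out", "arguments": {"commands": [0, 0, -0.3, 0, 1, 0, 0, -0.25, 0, 1, 0, 0, -0.2, 0, 1, 0, 0, 0, 0, 1, 0, 0, 0, 0, 1]}}

```text
time_s: 13.4
tcp_pos: [0.5454, -0.2032, 0.0511]
eef_rot: [180.0, 0.0, -90.0]
contact_force: [0.1, 0.0, -0.7]
gripper_width: 0.0283
```

>>> {"name": "carry_out", "arguments": {"commands": [0, 0, -0.05, 0, 1, 0, 0, 0, 0, 1]}}

```text
time_s: 13.6
tcp_pos: [0.5458, -0.2034, 0.0497]
eef_rot: [-180.0, -0.0, -90.0]
contact_force: [0.4, 1.1, 2.0]
gripper_width: 0.0284
```

>>> {"name": "carry_out", "arguments": {"commands": [0, 0, 0.02, 0, -0.5, 0, 0, 0, 0, -0.5, 0, 0, 0, 0, -0.5, 0, 0, 0.5, 0, -0.7, 0, 0, 0.9, 0, -0.7, 0, 0, 0.6, 0, -0.7, -0.16, 0.97, 0, 0, -0.7, -0.16, 0.99, 0, 0, -0.7]}}

```text
time_s: 14.4
tcp_pos: [0.533, -0.1248, 0.131]
eef_rot: [-179.9, 0.0, -90.1]
contact_force: [1.8, 0.5, 0.7]
gripper_width: 0.0741
```

>>> {"name": "carry_out", "arguments": {"commands": [-0.16, 0.99, 0, 0, -0.7, -0.17, 0.99, 0, 0, -0.7, -0.17, 0.99, 0, 0, -0.7, -0.17, 0.99, 0, 0, -0.7, -0.17, 0.99, 0, 0, -0.7, -0.17, 0.99, 0, 0, -0.7, -0.17, 0.99, 0, 0, -0.7, -0.17, 0.99, 0, 0, -0.7]}}

```text
time_s: 15.2
tcp_pos: [0.4782, 0.1935, 0.1304]
eef_rot: [-180.0, 0.0, -90.0]
contact_force: [0.4, -0.3, -0.0]
gripper_width: 0.0744
```

>>> {"name": "carry_out", "arguments": {"commands": [-0.17, 0.99, 0, 0, -0.7, -0.17, 0.99, 0, 0, -0.7, -0.1, 0.99, -0.2, 0, -0.7, 0, 0, -0.4, 0, -0.7, 0, 0, 0, 0, -0.7, 0, 0, 0, 0, -0.7]}}

```text
time_s: 15.8
tcp_pos: [0.4609, 0.3101, 0.106]
eef_rot: [180.0, -0.1, -90.0]
contact_force: [1.3, 0.2, 0.0]
gripper_width: 0.0742
```

```bash
python3 - <<'E'
from h import *
print(telemetry.get_state()["tcp_pos"],telemetry.get_state()["gripper_width"])
d=cap("wrist");save(d,"w9")
for b in blobs(d,"red",150):print(np.round(b[0]),b[1],plane(d,b[0],.034),b[2] and plane(d,b[2][0],.059))
E
```

```text
[0.46087384 0.31008008 0.1060134 ] 0.07423338643805694
[280. 238.] 2320.0 [0.45913841 0.32116912 0.034     ] [0.45941714 0.30991551 0.059     ]
[280. 208.] 1358.0 [0.45888776 0.29808571 0.034     ] [0.45935442 0.30469009 0.059     ]
```

>>> {"name": "carry_out", "arguments": {"commands": [-0.03, 0.02, -0.45, 0, -0.7, 0, 0, -0.45, 0, -0.7, 0, 0, -0.4, 0, -0.7, 0, 0, 0, 0, 1, 0, 0, 0, 0, 1, 0, 0, 0, 0, 1, 0, 0, 0, 0, 1, 0, 0, 0, 0, 1], "grip_force": 18}}

```text
time_s: 16.65
tcp_pos: [0.4603, 0.3118, 0.0551]
eef_rot: [-179.9, 0.1, -90.0]
contact_force: [-0.6, -1.1, 3.9]
gripper_width: 0.0435
```

>>> {"name": "carry_out", "arguments": {"commands": [0, 0, 0, 0, 1, 0, 0, 0.3, 0, 1, 0, 0, 0.6, 0, 1, 0, 0, 0.6, 0, 1, 0, 0, 0.4, 0, 1, 0, 0, 0, 0, 1]}}

```text
time_s: 17.25
tcp_pos: [0.4609, 0.3126, 0.1332]
eef_rot: [-179.8, 0.2, -90.0]
contact_force: [0.7, 0.7, -0.5]
gripper_width: 0.0439
```

>>> {"name": "carry_out", "arguments": {"commands": [0.15, -1, 0, 0, 1, 0.15, -1, 0, 0, 1, 0.15, -1, 0, 0, 1, 0.15, -1, 0, 0, 1, 0.15, -1, 0, 0, 1, 0.15, -1, 0, 0, 1, 0.15, -1, 0, 0, 1, 0.15, -1, 0, 0, 1]}}

```text
time_s: 18.05
tcp_pos: [0.5074, -0.0102, 0.1298]
eef_rot: [180.0, -0.0, -90.0]
contact_force: [1.2, 0.3, -0.9]
gripper_width: 0.044
```

>>> {"name": "carry_out", "arguments": {"commands": [0.15, -1, 0, 0, 1, 0.15, -1, 0, 0, 1, 0.15, -1, 0, 0, 1, 0.15, -1, 0, 0, 1, 0.15, -1, 0, 0, 1, 0.15, -1, 0, 0, 1, 0.15, -0.9, 0, 0, 1, 0.03, -0.08, -0.6, 0, 1]}}

```text
time_s: 18.85
tcp_pos: [0.5531, -0.2919, 0.1079]
eef_rot: [-179.7, -0.1, -90.1]
contact_force: [-0.0, 0.0, -2.0]
gripper_width: 0.044
```

>>> {"name": "carry_out", "arguments": {"commands": [0, 0, -0.7, 0, 1, 0, 0, 0, 0, 1, 0, 0, 0, 0, 1]}}

```text
time_s: 19.15
tcp_pos: [0.5506, -0.2876, 0.0778]
eef_rot: [179.9, 0.0, -90.0]
contact_force: [-0.1, -0.4, -0.2]
gripper_width: 0.0439
```

```bash
python3 - <<'E'
from h import *
print(telemetry.get_state()["tcp_pos"])
d=cap("wrist");save(d,"w10")
a=cv2.imread("pics/w10.png")[100:300,160:400];cv2.imwrite("pics/w10c.png",cv2.resize(a,None,fx=2.5,fy=2.5))
E
```

```text
[ 0.55061565 -0.28762857  0.07777108]
```

View pics/w10c.png

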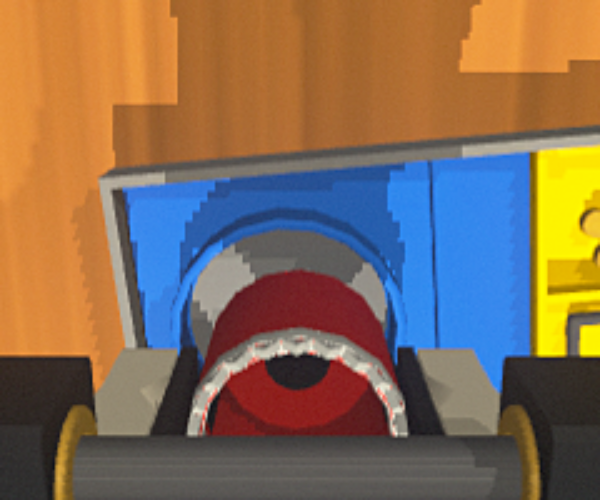

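Medium saw over its collar, about 2 mm to -x. Correcting and lowering.

>>> {"name": "carry_out", "arguments": {"commands": [0.05, 0, -0.25, 0, 1, 0, 0, -0.25, 0, 1, 0, 0, -0.15, 0, 1, 0, 0, 0, 0, 1, 0, 0, 0, 0, 1]}}

```text
time_s: 19.7
tcp_pos: [0.553, -0.2876, 0.052]
eef_rot: [180.0, 0.0, -90.0]
contact_force: [0.3, 0.0, -0.8]
gripper_width: 0.0436
```

>>> {"name": "carry_out", "arguments": {"commands": [0, 0, -0.05, 0, 1, 0, 0, 0, 0, 1]}}

```text
time_s: 19.9
tcp_pos: [0.5534, -0.2878, 0.051]
eef_rot: [-180.0, -0.0, -90.0]
contact_force: [-1.8, 1.3, 5.3]
gripper_width: 0.0437
```

>>> {"name": "carry_out", "arguments": {"commands": [0, 0, 0.02, 0, -0.9, 0, 0, 0, 0, -0.9, 0, 0, 0, 0, -0.9, 0, 0, 0.5, 0, -0.9, 0, 0, 0.9, 0, -0.9, 0, 0, 0.6, 0, -0.9, -0.09, 0.45, 0, -1, -0.9, -0.09, 0.45, 0, -1, -0.9]}}

```text
time_s: 20.7
tcp_pos: [0.5462, -0.2517, 0.1319]
eef_rot: [-179.9, 0.0, -98.2]
contact_force: [-0.5, 0.2, -1.0]
gripper_width: 0.0831
```

>>> {"name": "carry_out", "arguments": {"commands": [-0.09, 0.5, 0.2, -1, -0.9, -0.1, 0.5, 0.2, -1, -0.9, -0.1, 0.5, 0.2, -1, -0.9, -0.1, 0.5, 0.2, -1, -0.9, -0.1, 0.5, 0, -1, -0.9, -0.1, 0.5, 0, -1, -0.9, -0.1, 0.5, 0, -1, -0.9, -0.1, 0.5, 0, -1, -0.9]}}

```text
time_s: 21.5
tcp_pos: [0.5141, -0.091, 0.163]
eef_rot: [-180.0, 0.0, -130.2]
contact_force: [-0.9, 0.8, 0.2]
gripper_width: 0.0832
```

>>> {"name": "carry_out", "arguments": {"commands": [-0.1, 0.5, 0, -1, -0.9, -0.1, 0.5, 0, -1, -0.9, -0.1, 0.5, 0, -1, -0.9, -0.1, 0.5, 0, -1, -0.9, -0.1, 0.5, 0, -1, -0.9, -0.1, 0.5, 0, -1, -0.9, -0.1, 0.5, 0, -1, -0.9, -0.1, 0.5, -0.2, -1, -0.9]}}

```text
time_s: 22.3
tcp_pos: [0.4827, 0.0694, 0.1558]
eef_rot: [180.0, 0.1, -162.2]
contact_force: [-0.7, -0.3, -0.2]
gripper_width: 0.0831
```

>>> {"name": "carry_out", "arguments": {"commands": [0, 0, -0.3, -0.1, -0.9, 0, 0, 0, 0, -0.9, 0, 0, 0, 0, -0.9]}}

```text
time_s: 22.6
tcp_pos: [0.4822, 0.0677, 0.1427]
eef_rot: [-180.0, -0.1, -162.3]
contact_force: [-0.3, 0.1, -0.6]
gripper_width: 0.0831
```

```bash
python3 - <<'E'
from h import *
s=telemetry.get_state();print(s["tcp_pos"],s["eef_rot"],s["joints"])
d=cap("wrist");save(d,"w11");pickle.dump(d,open("w11.p","wb"))
print(proj(d,[.482,.069,.025]))
E
```

```text
[0.48218391 0.06774127 0.14273117] [-1.79977945e+02 -5.86680638e-02 -1.62344074e+02] [ 3.12008998e+01  8.61836674e+00 -3.08776151e+01  9.97080769e-03
 -5.05662204e+01 -1.03551300e+02]
[279.74737975 206.04734733]
```

View pics/w11.png

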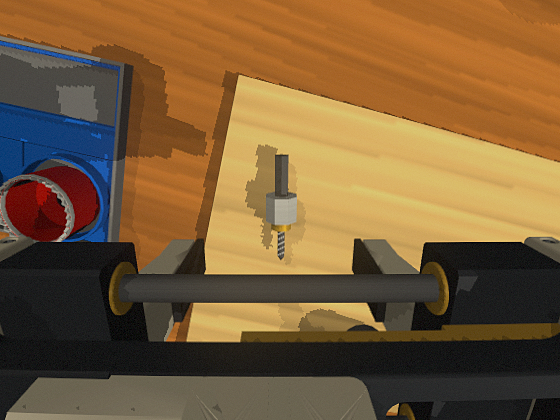

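Arbor is aligned with the image column at 281, collar at (282,211), drill pointing down the picture. Fine offset next.

```bash
python3 - <<'E'
from h import *
d=pickle.load(open("w11.p","rb"));f=d["frame"];H=cv2.cvtColor(f,cv2.COLOR_RGB2HSV)
m=((H[...,1]<60)&(H[...,2]>110)).astype(np.uint8);m[:185]=0;m[235:]=0;m[:,:255]=0;m[:,310:]=0
print(cv2.boundingRect(cv2.findNonZero(m)))
x,y,w,h=cv2.boundingRect(cv2.findNonZero(m));c=(x+w/2-.5,y+h/2-.5);print(plane(d,c,.025),plane(d,c,.03))
print([plane(d,(281,155),.025),plane(d,(281,261),.025)])
E
```

```text
(266, 195, 31, 40)
[0.48894821 0.07235201 0.025     ] [0.48734916 0.07180748 0.03      ]
[array([0.44012413, 0.05671696, 0.025     ]), array([0.53125218, 0.08590273, 0.025     ])]
```

>>> {"name": "carry_out", "arguments": {"commands": [0.03, 0.06, -0.6, 0, -0.5, 0, 0, -0.6, 0, -0.5, 0, 0, -0.6, 0, -0.5, 0, 0, -0.45, 0, -0.3, 0, 0, -0.25, 0, -0.3, 0, 0, 0, 0, -0.2, 0, 0, 0, 0, -0.2], "grip_force": 25}}

```text
time_s: 23.35
tcp_pos: [0.484, 0.0706, 0.0436]
eef_rot: [-180.0, 0.0, -162.4]
contact_force: [0.7, 0.5, 0.3]
gripper_width: 0.0528
```

>>> {"name": "carry_out", "arguments": {"commands": [0, 0, 0, 0, 1, 0, 0, 0, 0, 1, 0, 0, 0, 0, 1, 0, 0, 0, 0, 1, 0, 0, 0, 0, 1]}}

```text
time_s: 23.85
tcp_pos: [0.4837, 0.0708, 0.0433]
eef_rot: [180.0, 0.0, -162.4]
contact_force: [-0.9, 0.6, 4.6]
gripper_width: 0.0258
```

>>> {"name": "carry_out", "arguments": {"commands": [0, 0, 0.3, 0, 1, 0, 0, 0.7, 0, 1, 0, 0, 0.7, 0, 1, 0, 0, 0.5, 1, 1, -0.05, -0.29, 0, 1, 1, -0.05, -0.29, 0, 1, 1, -0.05, -0.29, 0, 1, 1, -0.05, -0.29, 0, 1, 1]}}

```text
time_s: 24.65
tcp_pos: [0.4751, 0.0238, 0.1308]
eef_rot: [180.0, -0.0, -142.2]
contact_force: [-0.4, -0.0, -0.2]
gripper_width: 0.0257
```

>>> {"name": "carry_out", "arguments": {"commands": [-0.05, -0.29, 0, 1, 1, -0.05, -0.29, 0, 1, 1, -0.05, -0.29, 0, 1, 1, -0.05, -0.29, 0, 1, 1, -0.05, -0.29, 0, 1, 1, -0.05, -0.29, 0, 1, 1, -0.05, -0.29, 0, 1, 1, -0.05, -0.29, 0, 1, 1]}}

```text
time_s: 25.45
tcp_pos: [0.4591, -0.069, 0.1308]
eef_rot: [180.0, -0.0, -110.2]
contact_force: [1.7, 0.9, -0.9]
gripper_width: 0.0258
```

>>> {"name": "carry_out", "arguments": {"commands": [-0.05, -0.29, 0, 1, 1, -0.05, -0.29, 0, 1, 1, -0.05, -0.29, 0, 1, 1, -0.05, -0.29, 0, 1, 1, -0.05, -0.29, 0, 1, 1, -0.05, -0.29, 0, 1, 1, -0.03, -0.27, -0.3, 1, 1, 0, 0, -0.4, 0.4, 1]}}

```text
time_s: 26.25
tcp_pos: [0.4465, -0.1497, 0.1031]
eef_rot: [-179.9, -0.0, -80.7]
contact_force: [-0.1, -1.0, -1.5]
gripper_width: 0.0257
```

>>> {"name": "carry_out", "arguments": {"commands": [0, 0, 0, 0, 1, 0, 0, 0, 0, 1]}}

```text
time_s: 26.45
tcp_pos: [0.4461, -0.1489, 0.1029]
eef_rot: [179.9, -0.0, -80.8]
contact_force: [0.1, 0.7, -0.9]
gripper_width: 0.0256
```

```bash
python3 - <<'E'
from h import *
s=telemetry.get_state();print(s["tcp_pos"],s["eef_rot"],s["gripper_width"])
d=cap("wrist");save(d,"w12");pickle.dump(d,open("w12.p","wb"))
a=cv2.imread("pics/w12.png")[80:300,140:420];cv2.imwrite("pics/w12c.png",cv2.resize(a,None,fx=2.5,fy=2.5))
E
```

```text
[ 0.44607453 -0.14894989  0.10294029] [ 1.79934094e+02 -1.03212339e-03 -8.08482996e+01] 0.02556580731657212
```

View pics/w12c.png

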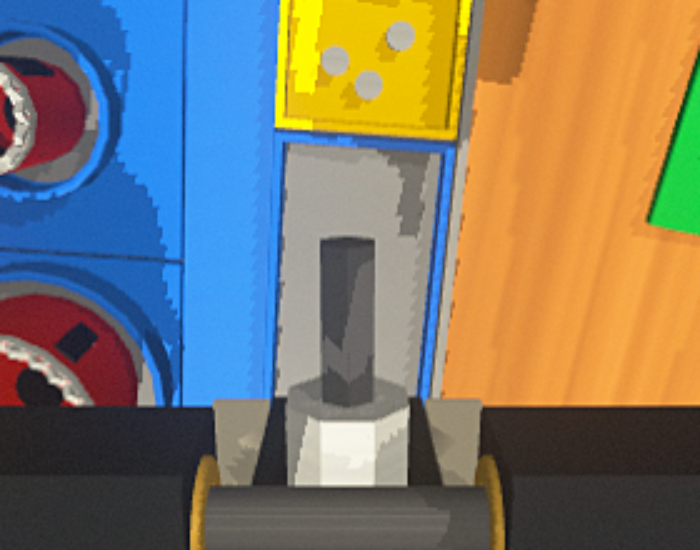

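Arbor hangs over the blue trough with the shank end at crop (347,240) and is turned about 4° too far. Turning back and lowering.

>>> {"name": "carry_out", "arguments": {"commands": [-0.04, 0, -0.5, -1, 1, 0, 0, -0.5, 0, 1, 0, 0, -0.3, 0, 1, 0, 0, -0.2, 0, 1, 0, 0, 0, 0, 1, 0, 0, 0, 0, 1]}}

```text
time_s: 27.1
tcp_pos: [0.4453, -0.1488, 0.0436]
eef_rot: [-180.0, -0.0, -84.8]
contact_force: [-0.8, 0.1, -1.5]
gripper_width: 0.0256
```

>>> {"name": "carry_out", "arguments": {"commands": [0, 0, -0.07, 0, 1, 0, 0, -0.03, 0, 1, 0, 0, 0, 0, 1]}}

```text
time_s: 27.4
tcp_pos: [0.4451, -0.1489, 0.0394]
eef_rot: [-179.9, -0.0, -84.8]
contact_force: [-0.2, 0.1, 0.9]
gripper_width: 0.0257
```

>>> {"name": "carry_out", "arguments": {"commands": [0, 0, 0, 0, 0.1, 0, 0, 0, 0, 0.1, 0, 0, 0, 0, 0.1, 0, 0, 0.3, 0, 0, 0, 0, 0.7, 0, 0, 0, 0, 0.9, 0, -0.5, 0, 0.5, 0.9, 0, -0.5, 0, 0.8, 0.9, 0, -0.5]}}

```text
time_s: 28.2
tcp_pos: [0.4443, -0.0973, 0.1883]
eef_rot: [180.0, -0.0, -84.9]
contact_force: [0.7, -0.0, -0.2]
gripper_width: 0.062
```

>>> {"name": "carry_out", "arguments": {"commands": [0.2, 0.6, 0.5, 0, -0.5, 0.2, 0.6, 0.3, 0, -0.5, 0.2, 0, 0, 0, -0.5, 0, 0, 0, 0, -0.5, 0, 0, 0, 0, -0.5]}}

```text
time_s: 28.7
tcp_pos: [0.468, -0.0494, 0.218]
eef_rot: [179.9, -0.0, -84.8]
contact_force: [0.1, -0.5, 0.4]
gripper_width: 0.0653
```

```bash
python3 - <<'E'
from h import *
np.set_printoptions(precision=4,suppress=True)
s=telemetry.get_state();print(s["tcp_pos"],s["contact_force"])
d=cap("wrist");save(d,"w13");t=cap("top");save(t,"t13");a=cv2.imread("pics/w13.png")[:260];
b=cv2.imread("pics/t13.png")[110:260,110:420];b=cv2.resize(b,(560,271),interpolation=cv2.INTER_CUBIC);cv2.imwrite("pics/f.png",np.vstack([a,b]))
for b in blobs(d,"red",150):print(np.round(b[0]),b[1],plane(d,b[0],.03),b[2] and plane(d,b[2][0],.054))
E
```

```text
[ 0.468  -0.0494  0.218 ] [ 0.0888 -0.5314  0.4467]
[214. 114.] 2756.5 [ 0.5385 -0.1178  0.03  ] [ 0.5336 -0.1187  0.054 ]
[218.  31.] 340.0 [ 0.5376 -0.1946  0.03  ] [ 0.5337 -0.1901  0.054 ]
[205.  14.] 425.5 [ 0.5503 -0.2079  0.03  ] [ 0.5444 -0.2015  0.054 ]
```

View pics/f.png

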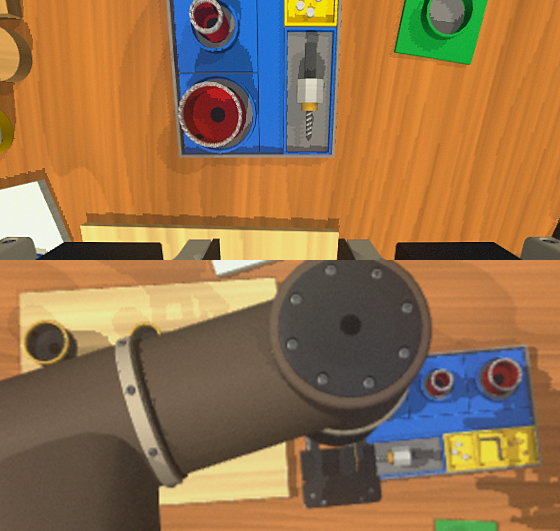

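Wrist view: small saw (210,22), large (215,114) and arbor (310,95) are in place. The top view also shows medium (500,375 in the composite). I move the arm clear for one numeric top check.

>>> {"name": "carry_out", "arguments": {"commands": [-0.2, 1, 0.4, 0, -0.5, -0.2, 1, 0.4, 0, -0.5, 0, 1, 0.4, 0, -0.5, 0, 1, 0, 0, -0.5, 0, 1, 0, 0, -0.5, 0, 1, 0, 0, -0.5, 0, 1, 0, 0, -0.5, 0, 0, 0, 0, -0.5]}}

```text
time_s: 29.6
tcp_pos: [0.4528, 0.2339, 0.266]
eef_rot: [180.0, -0.0, -84.7]
contact_force: [-1.1, -0.4, -0.1]
gripper_width: 0.0655
```

```bash
python3 - <<'E'
from h import *
np.set_printoptions(precision=4,suppress=True)
t=cap("top");save(t,"t14");s=cap("scene")
for n,c in (("top",t),("scene",s)):
    for b in blobs(c,"red",80):
        P=plane(c,b[0],.030)
        if -.33<P[1]<-.07 and .4<P[0]<.65: print(n,np.round(b[0]),b[1],P,b[2] and plane(c,b[2][0],.054))
a=cv2.imread("pics/t14.png")[110:260,110:420];b=s["frame"][200:310,120:500,::-1]
cv2.imwrite("pics/g.png",np.vstack([cv2.resize(a,(760,368)),cv2.resize(b,(760,220))]))
E
```

```text
top [318. 181.] 386.0 [ 0.5388 -0.118   0.03  ] [ 0.5359 -0.1162  0.054 ]
top [386. 175.] 212.5 [ 0.5531 -0.2866  0.03  ] [ 0.5483 -0.2814  0.054 ]
scene [202. 238.] 106.5 [ 0.5529 -0.1975  0.03  ] [ 0.5777 -0.1857  0.054 ]
scene [239. 240.] 513.0 [ 0.5399 -0.1159  0.03  ] [ 0.5665 -0.1062  0.054 ]
scene [165. 233.] 294.0 [ 0.5535 -0.2854  0.03  ] [ 0.581  -0.2687  0.054 ]
```

View pics/g.png

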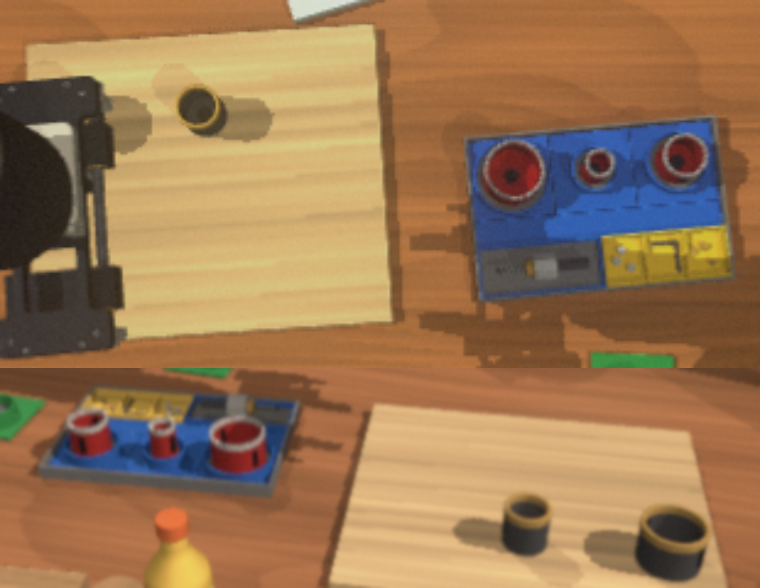

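```bash
python3 -c "
from plant import r
print(r.close_job())"
```

```text
the job is handed in; nothing more can be done
None
```

I put all three red hole saws teeth up in their own blue holders and laid the arbor along the blue trough, then handed the job in after about 30 s of robot time. No verdict was reported.

- **Large and medium saws:** the last top view puts them within about 2 mm of their holder centres.
- **Small saw:** the top-view colour mask missed it, and the scene view put it about 10 mm off. I put that down to the saw being partly hidden. I released it within about 1.5 mm of centre after feeling it touch the floor, and the last pictures show it upright inside its collar.
- **Arbor:** the top and wrist views show it lying in the trough, with the release point within about 1 mm of the trough's measured middle. I did not re-measure it after release.
- **Tile cores:** both stand upright and look where they were in the last scene view. I did not measure their positions again; nothing I did came near them.

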